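# Snap the lid onto the open geophone canister and keep it pressed home

## Robot

A 6-joint arm with a two-finger parallel gripper is mounted at the origin on the work surface. World frame = base frame: x ahead of the robot, y to its left, z up, the work surface at z = 0. Lengths are in m, angles in rad, forces in N, time in s.
With the tool pointing down it reaches from about 0.25 to 0.725 m from the base axis. Payload 4 kg.
Tool frame: the origin (TCP) lies midway between the tips of the shut fingers; the grasp point (between the pads) lies grip_point_offset behind it (grip_point_offset is the distance from the TCP to the grasp point, in m); z points along the fingers, y is the line along which they close (so a half turn about z gives the same grasp; the last joint's range is limited). The gripper opens to 85 mm and grips with 20 to 120 N. Pads are 22 mm wide; open, the fingers measure 114 mm over their backs; the gripper's body (76 mm by 85 mm) begins 54 mm behind the grasp point. The pads swing forward as they close: fully open they stand 13 mm farther back than shut.
Start: joints at [-1.13, 0.241, 0.005, 1.335, 0, 1.571], TCP at [0.213, -0.452, 0.231] pointing down, gripper open.
Joint ranges: [-2.72, 2.72], [-1.05, 1.87], [-1.09, 1.28], [-1.99, 2.15], [-1.42, 1.44], [-3.14, 3.14]. Speed limits (rad/s): [2.79, 2.79, 3.14, 3.14, 3.14, 3.14].

## Interface

Orientations are given as a unit quaternion [x, y, z, w].
In Python, from workcell import * gives the robot as it stands. The module is installed in compiled form; this text tells all that it offers.
- The arm moves only by the tool arm_command, never from a script. Its arguments are lists of equal length, an entry for each row: "slide": the shift along the tool's x, y, z in cm, a list of three; "spin": the turn about the tool's z in degrees. A call has exactly 5 rows; each row is the pose to reach, as a shift and turn from the pose commanded when the call began, along the tool's axes at that moment; what a row does not reach only later rows make up. A row lasts 1/8 s, in which the tool goes at most 62.5 mm and 10.7 degrees, less where a joint would pass 70% of its speed; a pose out of reach is approached as far as the arm can. A call with a gripper value outside its range is refused whole. "jaw" is the finger opening in cm, from 0 to 8.54, set as the call begins (left out, the last holds). The fingers move at their own pace and stop on an object; the grip force is fixed at half the most. Time passes only in rows, so rows that repeat a pose let the fingers close, or fill a call up. It gives the time, the measured TCP pose, the force, the opening and the grip force at its end, in the units of the state.
- get_obs(): the state, without advancing time (a new reading comes with each control period).
- camera(name): name is "side" or "top" or "wrist"; returns a dict with "pixels" (420x560x3 uint8, red, green, blue), "range_z" (420x560 float32, m along the optical axis (not along the pixel's ray), 0 where there is no reading), "intrinsics" (3x3 intrinsics, pixels), "k1" (the pictures are not rectified: a ray, as slopes to the right and down, at radius r is drawn at 1 + k1 r^2 times it, then the intrinsics apply), "rvec" (rotation vector, rad) and "tvec" (3), from world to camera coordinates, as OpenCV has them. Camera axes: x right, y down, z forward; pixel columns grow to the right and rows downward; lengths in m; the calibration is good to about 2 mm. A picture is of the moment at which its call begins.
- job_done(): hands the job in; it is judged then, once.
Trained networks look in a picture, given as the dict that the camera call returned (one of the last four; its "shot" number tells which), for a name from the list of things; names that differ only in an ending like _2 or _b are one class to them, and where a whole thing is asked for, a point or a joint stands for the part that bears it (a point fixed in the world has none). Each returns a list of dicts, best first, with "confidence" (0 to 1); they miss things now and then, are a little off and sometimes report something else, mostly with a low value. They report only what shows in the picture. A call takes as long as a camera call. They do not tell look-alikes from the thing itself.
- recognise(picture, thing): "centre" ([column, row] in pixels, amid what is visible of it).
- landmark_of(picture, thing): "centre" ([column, row] in pixels: a listed point, or the origin of a listed thing).
The state is a dict: "clock": time; "joint_pos": joint angles; "joint_vel": joint speeds; "tau": joint torques, N m; "eef_pos": TCP position; "tool_rot": TCP orientation; "ft_force": force on the tool from outside, world axes, zero at the start; "ft_torque": the same for the moment, N m; "grip_width": finger opening in m; "grasp_force": force on a finger pad.
Only numpy, scipy, OpenCV 4.12 (cv2) and the standard library are available. Lean on these libraries where they do the work, as an engineer would, in place of code of your own. Each camera call takes 0.05 s, during which the arm holds its last target. There are 200 camera calls.

## Task

One of the two geophone canisters is still open: pick up its loose lid by the knob, set it level on the canister's raised neck and let go of it, so that it rests there on the sprung catches. Then push down on the knob until the lid snaps over the catches, keep pushing until it sits all the way down on the mouth against the sprung contact inside, and finish while the fingers still hold it pressed down there. Leave everything else on the shelf where it is.

Things in the scene. Friction and masses are not known exactly. Their poses are not given: they have to be found in the camera images.
- canister: The open geophone canister, green enamelled, upright, fixed to the shelf: flange 88 mm across, body 76 mm across up to 62 mm high, then a shoulder to a neck 52 mm across (74 to 105 mm high, top 4 mm tapered to 47 mm). Origin: centre of the underside, z up; yaw does not matter. The other canister is the same but already wears its lid.
- canister_mouth (a point): Centre of the top edge of the open canister's neck, 105 mm above the shelf; z up. Four steel ball catches stand 4 mm out of the neck, evenly around it, 15 mm below this point, sprung outwards. A brass contact button 18 mm across stands 5 mm above this point; its spring resists with about 3 N at first, 8 N when pushed level with the mouth.
- lid: The loose lid, about 90 g, lying skirt down on the shelf: a round aluminium cap 68 mm across, 30 mm high, with a round black knob on top (26 mm across, 22 mm high, flat top; 52 mm in all). Along the lower edge inside the skirt runs a rounded bead, 55 mm clear width. Origin: centre of the skirt's lower edge, z up; yaw does not matter.
- lid_ceiling (a point): Centre of the lid's inner ceiling, 26 mm above the lid's origin. With the bead resting on the catches it stands about 15 mm above the mouth (skirt edge 11 mm below the mouth). Snapped on but not pressed, the contact button holds it about 4 mm above the mouth; pressed all the way down it lies rigidly on the mouth.
- lid_knob_top (a point): Centre of the flat top of the lid's knob, 52 mm above the lid's origin. Pushed down here from its rest on the catches, the lid resists with a force rising to about 9 N in the first 2 to 3 mm; the force drops suddenly before 7 mm as the bead passes the catches; then the contact button resists with up to 8 N, and after 15 mm the lid stops rigidly.
- closed_canister: Bystander: the other canister, same as the first but with its lid (and knob) already snapped on, 131 mm high in all with the knob's 22 mm on top of the lid's 109 mm; fixed. Origin: centre of the underside.
- lug: Bystander: copper grounding lug, 44 x 18 x 15 mm, loose. Origin under its middle.
- level: Bystander: chrome spirit level, 150 x 22 x 30 mm, long along its x, loose. Origin under its middle.
- loose_knob: Bystander: plain black bakelite knob, 38 mm across, 22 mm high, loose. Origin: centre of the underside.
- screwdriver: Bystander: screwdriver lying along its x, loose.
- grease_jar: Bystander: small closed jar, 56 mm across, 55 mm high, loose. Origin: centre of the underside.
- vise: Bystander: tiny steel bench vise, 85 x 60 mm base, 64 mm high, with a tommy bar on its -x side; fixed. Origin: centre of the underside.
Mind the look-alikes: they are no part of the job. Leave any blue or red look-alike of the canister alone.

How it is judged:
By the outcome, as a careful person would: the job done as asked, in the order asked, and still so for the second after the job is handed in, while the arm keeps its last pose, push and grip.
It also fails if it takes over 56 s, if anything falls off the work surface, if the arm or the gripper's body presses on something with over 40 N, if the wrist force passes 120 N, or if a joint passes its speed limit or range.

## Working session

There is one attempt and no reset: what is moved stays moved. The work goes in short steps, Python scripts to look and compute and a tool call to move; the robot and the scene stay as the last step left them, time stands still between calls to the robot, and variables do not carry over. Pictures are saved under pics/ and viewed, at most 10 in all, crops included, and the job is handed in when it is done.

Besides the shell and the picture viewer there is one more tool, called in YAML: its name, and indented under it one key for each argument. arm_command: Moves the arm, as the interface text tells. Its arguments: {"type":"object","properties":{"slide":{"type":"array","items":{"type":"array","items":{"type":"number"}}},"spin":{"type":"array","items":{"type":"number"}},"jaw":{"type":"number"}},"required":["slide","spin"]}

```bash
mkdir -p pics
cat > h.py <<'E'
from workcell import *
import numpy as np, cv2
def snap(n,f=None):
    p=camera(n)
    if f: cv2.imwrite('pics/'+f+'.png',cv2.cvtColor(p['pixels'],cv2.COLOR_RGB2BGR))
    return p
def ray(p,uv):
    K=np.array(p['intrinsics']);d=np.array([(uv[0]-K[0,2])/K[0,0],(uv[1]-K[1,2])/K[1,1]])
    s=d.copy()
    for _ in range(20): s=d/(1+p['k1']*(s@s))
    R=cv2.Rodrigues(np.array(p['rvec'],float))[0]
    return -R.T@np.array(p['tvec'],float).ravel(), R.T@np.array([s[0],s[1],1.])
def at_z(p,uv,z):
    c,d=ray(p,uv); return c+d*(z-c[2])/d[2]
def at_depth(p,uv):
    c,d=ray(p,uv); return c+d*p['range_z'][int(round(uv[1])),int(round(uv[0]))]
def cloud(p):
    K=np.array(p['intrinsics']);h,w=p['range_z'].shape
    v,u=np.mgrid[:h,:w]; d=np.stack([(u-K[0,2])/K[0,0],(v-K[1,2])/K[1,1]],-1); s=d.copy()
    for _ in range(20): s=d/(1+p['k1']*(s**2).sum(-1,keepdims=True))
    R=cv2.Rodrigues(np.array(p['rvec'],float))[0]
    z=p['range_z'][...,None]; P=np.concatenate([s*z,z],-1)
    W=(P-np.array(p['tvec'],float).ravel())@R
    W[p['range_z']==0]=np.nan
    return W
E
cat > a.py <<'E'
from h import *
o=get_obs(); print(o['clock'],o['eef_pos'],o['tool_rot'],o['joint_pos'],o['ft_force'],globals().get('grip_point_offset'))
for n in ['top','side']:
    p=snap(n,n+'1'); print(n)
    for t,z in [('canister',0),('canister_mouth',.105),('lid',0),('lid_knob_top',.052),('lid_ceiling',.026),('closed_canister',0),('loose_knob',0),('grease_jar',0),('vise',0),('level',0),('lug',0),('screwdriver',0)]:
        for r in landmark_of(p,t)[:4]:
            if r['confidence']>.15: print(t,round(r['confidence'],2),np.round(r['centre']),'z',at_z(p,r['centre'],z).round(4),'depth',at_depth(p,r['centre']).round(3))
E
python3 a.py
```

```text
0.0 [ 0.21306174 -0.4516194   0.23041422] [ 9.75807933e-01  2.18626984e-01 -2.20639592e-04 -1.03496387e-03] [-1.12999772e+00  2.41406689e-01  3.71925089e-03  1.33522522e+00
  2.19043963e-05  1.57078027e+00] [-0.5188874   0.45313868 -0.16099295] 0.0187
top
canister 0.87 [198. 195.] z [0.6145 0.1845 0.    ] depth [0.604 0.167 0.098]
canister 0.87 [210. 254.] z [0.453  0.1506 0.    ] depth [0.457 0.135 0.107]
canister 0.65 [142. 197.] z [0.6081 0.3384 0.    ] depth [0.6   0.315 0.075]
canister_mouth 0.98 [126. 194.] z [0.6069 0.3474 0.105 ] depth [0.606 0.346 0.109]
canister_mouth 0.88 [199. 257.] z [0.4504 0.1633 0.105 ] depth [0.451 0.162 0.111]
lid 0.74 [278. 245.] z [ 0.475  -0.0324  0.    ] depth [ 0.476 -0.031  0.052]
lid 0.4 [331. 182.] z [ 0.646  -0.1788  0.    ] depth [ 0.631 -0.162  0.109]
lid_knob_top 0.61 [280. 246.] z [ 0.4729 -0.0348  0.052 ] depth [ 0.473 -0.035  0.053]
lid_ceiling 0.68 [282. 247.] z [ 0.4716 -0.0415  0.026 ] depth [ 0.472 -0.041  0.056]
closed_canister 0.92 [331. 181.] z [ 0.6504 -0.1808  0.    ] depth [ 0.634 -0.163  0.111]
loose_knob 0.53 [329. 264.] z
[... 1193 characters left out ...]
634 -0.0421  0.052 ] depth [ 0.463 -0.042  0.051]
lid_ceiling 0.67 [239. 230.] z [ 0.4684 -0.0302  0.026 ] depth [ 0.47  -0.05   0.053]
closed_canister 0.9 [324. 283.] z [ 0.6446 -0.1832  0.    ] depth [ 0.633 -0.217  0.066]
grease_jar 0.98 [374. 379.] z [ 0.6999 -0.3982  0.    ] depth [ 0.688 -0.41   0.051]
vise 0.88 [359. 200.] z [0.7838 0.0399 0.    ] depth [0.778 0.027 0.016]
level 0.84 [224. 148.] z [0.4431 0.2951 0.    ] depth [0.452 0.175 0.106]
level 0.37 [188. 388.] z [ 0.3476 -0.3651  0.    ] depth [ 0.351 -0.37   0.017]
lug 0.63 [315. 218.] z [ 0.6597 -0.0011  0.    ] depth [ 0.658 -0.006  0.006]
screwdriver 0.72 [187. 384.] z [ 0.3455 -0.3573  0.    ] depth [ 0.35  -0.364  0.023]
```

View pics/top1.png

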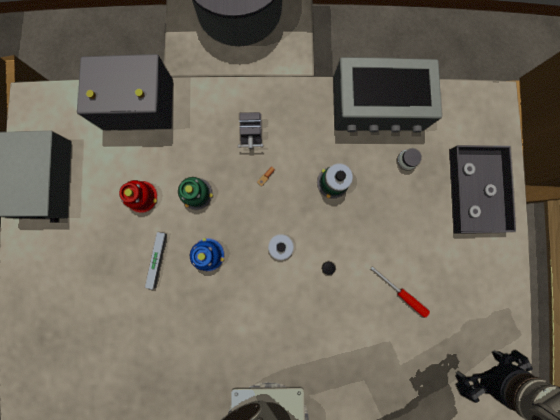

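View pics/side1.png

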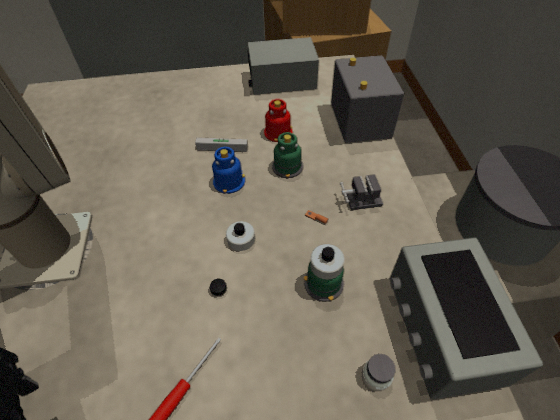

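The pictures show the loose lid at top px (281,247), the open green canister at (194,190) with the brass button at (187,186), the closed green one at (335,180), and the blue (207,255) and red (137,195) look-alikes. Next I refine the lid and green canister with the depth cloud.

```bash
cat > b.py <<'E'
from h import *
def circ(Q):
    from scipy.optimize import least_squares
    f=least_squares(lambda q:np.hypot(Q[:,0]-q[0],Q[:,1]-q[1])-q[2],[*Q[:,:2].mean(0),.03],loss='soft_l1',f_scale=.002); return f.x
for n in ['top','side']:
    p=snap(n); W=cloud(p); 
    for nm,c,bands in [('lid',(.473,-.035),[(.005,.025),(.026,.034),(.048,.058)]),('can',(.612,.187),[(.015,.058),(.076,.1),(.1025,.107),(.1075,.115)])]:
        m=np.hypot(W[...,0]-c[0],W[...,1]-c[1])<.06
        for a,b in bands:
            k=m&(W[...,2]>a)&(W[...,2]<b); Q=W[k]
            if len(Q)>5: print(n,nm,(a,b),len(Q),'mean',Q.mean(0).round(4),'mid',((Q.max(0)+Q.min(0))/2).round(4),'size',np.ptp(Q,0).round(3),'circ',circ(Q).round(4))
    print(n,[(t,[(np.round(r['centre'],1).tolist(),round(r['confidence'],2),at_z(p,r['centre'],z).round(4).tolist()) for r in landmark_of(p,t)[:4]]) for t,z in [('canister_mouth',.105),('lid_knob_top',.052)]])
E
python3 b.py
```

```text
top lid (0.005, 0.025) 31 mean [ 0.4702 -0.0305  0.0059] mid [ 0.4709 -0.0383  0.0061] size [0.102 0.105 0.002] circ [ 0.4725 -0.0316  0.0485]
top lid (0.026, 0.034) 407 mean [ 0.4703 -0.0366  0.0305] mid [ 0.4709 -0.0377  0.0302] size [0.063 0.066 0.007] circ [ 0.4706 -0.0366  0.0255]
top lid (0.048, 0.058) 76 mean [ 0.4712 -0.0369  0.0523] mid [ 0.4701 -0.0371  0.0525] size [0.023 0.023 0.007] circ [ 0.4712 -0.0368  0.0088]
top can (0.015, 0.058) 81 mean [0.5995 0.1639 0.0379] mid [0.6095 0.1789 0.037 ] size [0.061 0.058 0.042] circ [0.6173 0.1893 0.0383]
top can (0.076, 0.1) 196 mean [0.6153 0.1866 0.0914] mid [0.6155 0.1895 0.0878] size [0.051 0.061 0.023] circ [0.6151 0.1865 0.0194]
top can (0.1025, 0.107) 122 mean [0.6159 0.1881 0.1047] mid [0.6172 0.1893 0.1047] size [0.05  0.05  0.004] circ [0.6169 0.1889 0.0225]
top can (0.1075, 0.115) 67 mean [0.6168 0.1891 0.11  ] mid [0.6153 0.1898 0.111 ] size [0.047 0.047 0.007] circ [0.6216 0.1805 0.0141]
top [('canister_mouth', [([198.0, 256.2], 0.96, [0.4519, 0.1657, 0.105]), ([125.6, 192.6], 0.74, [0.6094, 0.3478, 0.105]), ([190.5, 
[... 830 characters left out ...]
904] mid [0.6155 0.1866 0.088 ] size [0.05  0.049 0.024] circ [0.6153 0.1855 0.0221]
side can (0.1025, 0.107) 106 mean [0.6148 0.1867 0.1047] mid [0.616  0.1886 0.1048] size [0.049 0.05  0.004] circ [0.6164 0.1885 0.0215]
side can (0.1075, 0.115) 29 mean [0.6164 0.1882 0.1104] mid [0.6225 0.1875 0.1104] size [0.03  0.016 0.006] circ [0.6163 0.1879 0.0065]
side [('canister_mouth', [([275.8, 100.0], 0.97, [0.6063, 0.3563, 0.105]), ([287.7, 138.3], 0.94, [0.6167, 0.1871, 0.105]), ([224.1, 153.1], 0.59, [0.4508, 0.1557, 0.105]), ([284.2, 167.4], 0.29, [0.5934, 0.0832, 0.105])]), ('lid_knob_top', [([239.9, 231.8], 0.77, [0.4717, -0.0545, 0.052]), ([222.1, 147.8], 0.67, [0.4414, 0.2363, 0.052])])]
```

arm_command:
  slide:
    - [4,-2.5,0]
    - [8,-5,0]
    - [12,-7.5,0]
    - [16,-10,0]
    - [20,-12.5,0]
  spin: [0,0,0,0,0]
  jaw: 6

```text
clock: 2.22
eef_pos: [0.3416, -0.2526, 0.2315]
tool_rot: [0.976, 0.218, 0.0, 0.0]
ft_force: [1.1, -0.5, -0.3]
grip_width: 0.0598
grasp_force: 0.0
```

```bash
cat >> h.py <<'E'
from scipy.spatial.transform import Rotation as Rn
def to(x,y,z):
    o=get_obs(); R=Rn.from_quat(o['tool_rot']); print('t',round(o['clock'],2),'pos',np.round(o['eef_pos'],4),'q',np.round(o['joint_pos'],3),'F',np.round(o['ft_force'],2),'w',round(o['grip_width'],4),'tilt/yaw',np.round(R.as_euler('ZYX',degrees=True),2))
    print('slide cm',(R.inv().apply(np.array([x,y,z])-o['eef_pos'])*100).round(2))
E
python3 -c "
from h import *
to(.4707,-.038,.15)"
```

```text
t 2.23 pos [ 0.3416 -0.2526  0.2315] q [-0.637  0.091 -0.176  1.303  0.     2.064] F [ 1.06 -0.47 -0.26] w 0.0598 tilt/yaw [ 2.5240e+01 -2.0000e-02  1.7997e+02]
slide cm [ 20.83 -13.91   8.15]
```

arm_command:
  slide:
    - [4.2,-2.8,1]
    - [8.4,-5.6,2]
    - [12.6,-8.4,4]
    - [16.8,-11.2,6]
    - [20.8,-13.9,8.1]
  spin: [-8,-16,-24,-32,-40]

```text
clock: 2.85
eef_pos: [0.4707, -0.0378, 0.15]
tool_rot: [0.841, 0.541, 0.0, 0.0]
ft_force: [1.2, -1.6, 1.0]
grip_width: 0.0601
grasp_force: 0.0
```

```bash
cat > c.py <<'E'
from h import *
import sys
to(.4707,-.038,.07)
p=snap('wrist','w1'); W=cloud(p)
for a,b in [(.026,.034),(.048,.056)]:
    k=(np.hypot(W[...,0]-.4707,W[...,1]+.038)<.05)&(W[...,2]>a)&(W[...,2]<b); Q=W[k]
    if len(Q)>5: print((a,b),len(Q),'mean',Q.mean(0).round(4),'mid',((np.percentile(Q,99,0)+np.percentile(Q,1,0))/2).round(4),'size',np.ptp(Q,0).round(3))
print([(np.round(r['centre']),r['confidence'],at_z(p,r['centre'],.052).round(4)) for r in landmark_of(p,'lid_knob_top')])
E
python3 c.py
```

```text
t 2.85 pos [ 0.4707 -0.0378  0.15  ] q [-0.08   0.239 -0.217  1.114 -0.     1.918] F [ 1.18 -1.55  0.96] w 0.0601 tilt/yaw [ 6.5540e+01 -2.0000e-02  1.7993e+02]
slide cm [-0.02 -0.    8.  ]
(0.026, 0.034) 4242 mean [ 0.4722 -0.0355  0.0307] mid [ 0.4713 -0.0375  0.0302] size [0.068 0.067 0.007]
(0.048, 0.056) 870 mean [ 0.4714 -0.0371  0.0524] mid [ 0.4712 -0.0375  0.0514] size [0.025 0.025 0.007]
[(array([282., 217.]), 0.94, array([ 0.4719, -0.0385,  0.052 ])), (array([277., 335.]), 0.66, array([ 0.4246, -0.1315,  0.052 ]))]
```

arm_command:
  slide:
    - [0,0,4]
    - [0,0,8]
    - [0,0,10.5]
    - [0,0,11.6]
    - [0,0,11.6]
  spin: [0,0,0,0,0]

```text
clock: 3.58
eef_pos: [0.4694, -0.0398, 0.0343]
tool_rot: [0.842, 0.539, -0.0, -0.0]
ft_force: [0.1, -0.3, -0.2]
grip_width: 0.0599
grasp_force: 0.0
```

arm_command:
  slide:
    - [0,0,0]
    - [0,0,0]
    - [0,0,0]
    - [0,0,0]
    - [0,0,0]
  spin: [0,0,0,0,0]
  jaw: 0

```text
clock: 4.2
eef_pos: [0.4709, -0.0395, 0.0358]
tool_rot: [0.842, 0.539, 0.001, 0.001]
ft_force: [-2.2, -0.7, 5.8]
grip_width: 0.024
grasp_force: 58.6
```

arm_command:
  slide:
    - [0,0,-1]
    - [0,0,-3]
    - [0,0,-7]
    - [0,0,-11]
    - [0,0,-15]
  spin: [0,0,0,0,0]

```text
clock: 4.82
eef_pos: [0.4693, -0.0393, 0.186]
tool_rot: [0.842, 0.539, 0.0, 0.0]
ft_force: [0.4, -0.2, -0.2]
grip_width: 0.0238
grasp_force: 59.0
```

```bash
cat > d.py <<'E'
from h import *
to(.6165,.189,.184)
for n in ['side','wrist']:
    p=snap(n,n+'2'); W=cloud(p); e=get_obs()['eef_pos']
    k=(np.hypot(W[...,0]-e[0],W[...,1]-e[1])<.06)&(W[...,2]>e[2]-.06)&(W[...,2]<e[2]+.0)
    Q=W[k]; print(n,len(Q),'z pct',np.percentile(Q[:,2],[1,5,50,95]).round(4),'mid',((Q.max(0)+Q.min(0))/2).round(4),'size',np.ptp(Q,0).round(3))
E
python3 d.py
```

```text
t 4.83 pos [ 0.4693 -0.0393  0.186 ] q [-0.084  0.209 -0.156  1.206  0.     1.919] F [ 0.39 -0.16 -0.18] w 0.0238 tilt/yaw [ 65.26  -0.   180.  ]
slide cm [26.89  3.81  0.2 ]
side 656 z pct [0.1525 0.1552 0.1792 0.1828] mid [ 0.4699 -0.0459  0.1714] size [0.067 0.057 0.04 ]
wrist 8666 z pct [0.1608 0.1689 0.1864 0.1875] mid [ 0.4737 -0.0388  0.1734] size [0.067 0.068 0.031]
```

Run:
```python
import cv2,numpy as np
a=cv2.imread('pics/side2.png'); b=cv2.imread('pics/wrist2.png')
a=cv2.resize(a[100:300,150:350],(400,400),interpolation=3); b=cv2.resize(b,(400,300))
cv2.imwrite('pics/m2.png',np.hstack([a,cv2.copyMakeBorder(b,0,100,0,0,0)]))
```

```text
(no output)
```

View pics/m2.png

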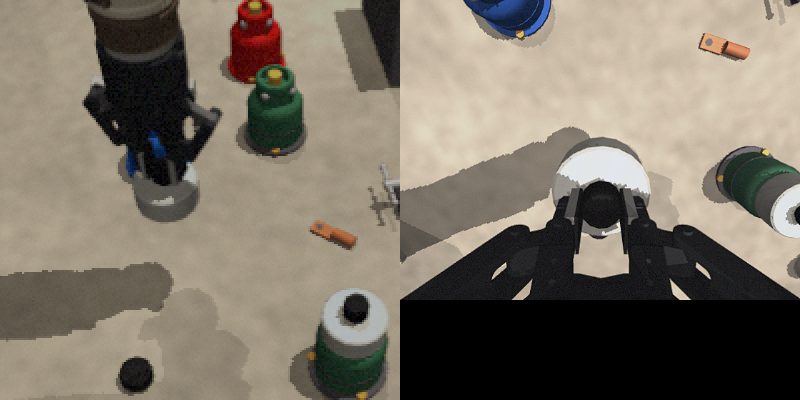

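arm_command:
  slide:
    - [5,0.8,0]
    - [11,1.6,0]
    - [17,2.4,0]
    - [23,3.2,0]
    - [26.9,3.8,0]
  spin: [0,0,0,0,0]

```text
clock: 5.55
eef_pos: [0.6171, 0.1916, 0.183]
tool_rot: [0.842, 0.54, -0.001, -0.0]
ft_force: [0.5, -0.0, -1.3]
grip_width: 0.0237
grasp_force: 59.1
```

arm_command:
  slide:
    - [0,0,0]
    - [0,0,0]
    - [0,0,0]
    - [0,0,0]
    - [0,0,0]
  spin: [0,0,0,0,0]

```text
clock: 6.18
eef_pos: [0.6168, 0.1883, 0.1848]
tool_rot: [0.842, 0.539, 0.0, 0.0]
ft_force: [0.7, -0.2, -1.3]
grip_width: 0.0235
grasp_force: 59.1
```

```bash
cat > e.py <<'E'
from h import *
from scipy.optimize import least_squares
to(.6165,.189,.184)
def circ(Q,r):
    return least_squares(lambda q:np.hypot(Q[:,0]-q[0],Q[:,1]-q[1])-r,Q[:,:2].mean(0),loss='soft_l1',f_scale=.001).x
for n in ['top','side','wrist']:
    p=snap(n,n+'3'); W=cloud(p); e=get_obs()['eef_pos']
    m=(np.hypot(W[...,0]-e[0],W[...,1]-e[1])<.045)
    # lid: bright pixels
    hsv=cv2.cvtColor(p['pixels'],cv2.COLOR_RGB2HSV); br=(hsv[...,1]<60)&(hsv[...,2]>70)
    k=m&br&(W[...,2]>e[2]-.012)&(W[...,2]<e[2]+.006); Q=W[k]
    if len(Q)>20:
        A=np.c_[Q[:,0]-e[0],Q[:,1]-e[1],np.ones(len(Q))]
        s=least_squares(lambda c:A@c-Q[:,2],[0,0,Q[:,2].mean()],loss='soft_l1',f_scale=.001).x
        print(n,'topplane',len(Q),s.round(4),'mid',((np.percentile(Q,99,0)+np.percentile(Q,1,0))/2).round(4),'size',np.ptp(Q,0).round(3))
    k=m&br&(W[...,2]<e[2]-.009)&(W[...,2]>e[2]-.05); Q=W[k]
    if len(Q)>20: print(n,'skirt',len(Q),'centre',circ(Q,.034).round(4),'z',np.percentile(Q[:,2],[1,5,95,99]).round(4))
    for t in ['lid','lid_knob_top','lid_ceiling','canister_mouth']:
        for r in landmark_of(p,t)[:1]: print(t,np.round(r['centre'],1),round(r['confidence'],2),at_z(p,r['centre'],{'lid':e[2]-.036,'lid_knob_top':e[2]+.016,'lid_ceiling':e[2]-.01,'canister_mouth':.105}[t]).round(4))
E
python3 e.py
```

```text
t 6.17 pos [0.6168 0.1883 0.1848] q [ 0.296  0.554  0.353  1.369 -0.     2.3  ] F [ 0.71 -0.21 -1.34] w 0.0235 tilt/yaw [ 6.5200e+01 -2.0000e-02  1.7998e+02]
slide cm [ 0.05 -0.05  0.08]
top topplane 257 [-0.0201 -0.0069  0.1797] mid [0.6169 0.1798 0.1796] size [0.065 0.051 0.009]
lid [182.9 185.6] 0.72 [0.6197 0.195  0.1487]
lid_knob_top [180.8 184. ] 0.9 [0.6164 0.1887 0.2007]
lid_ceiling [183.1 186.2] 0.79 [0.6148 0.189  0.1747]
canister_mouth [199.5 256.3] 0.94 [0.4516 0.1621 0.105 ]
side topplane 252 [0.0051 0.0465 0.1789] mid [0.6176 0.1794 0.1768] size [0.066 0.053 0.017]
side skirt 154 centre [0.6165 0.127 ] z [0.1481 0.1505 0.1744 0.1752]
lid [288.  121.5] 0.58 [0.6196 0.2007 0.1483]
lid_knob_top [285.1 110.3] 0.86 [0.6097 0.1784 0.2003]
lid_ceiling [284.5 118.1] 0.65 [0.6085 0.1824 0.1743]
canister_mouth [275.4 100.2] 0.86 [0.6051 0.3555 0.105 ]
wrist topplane 7744 [-0.0052 -0.0063  0.1791] mid [0.6191 0.1916 0.1772] size [0.067 0.067 0.018]
wrist skirt 1130 centre [0.6175 0.1897] z [0.1517 0.1529 0.1741 0.175 ]
lid [281.6 245.5] 0.77 [0.6182 0.191  0.1483]
lid_knob_top [280.  295.3] 0.95 [0.617  0.1901 0.2003]
lid_ceiling [280.3 267.4] 0.59 [0.6172 0.1904 0.1743]
canister_mouth [160.7   6.4] 0.87 [0.6094 0.3393 0.105 ]
```

arm_command:
  slide:
    - [0,0,1.5]
    - [0,0,3]
    - [0,0,4]
    - [0,0,4.7]
    - [0,0,5.1]
  spin: [0,0,0,0,0]

```text
clock: 7.55
eef_pos: [0.6166, 0.189, 0.1327]
tool_rot: [0.842, 0.539, -0.0, -0.0]
ft_force: [0.5, 0.2, -1.4]
grip_width: 0.0238
grasp_force: 59.1
```

arm_command:
  slide:
    - [0,0,0]
    - [0,0,0]
    - [0,0,0.05]
    - [0,0,0.1]
    - [0,0,0.1]
  spin: [0,0,0,0,0]

```text
clock: 8.18
eef_pos: [0.6168, 0.1891, 0.1324]
tool_rot: [0.842, 0.539, 0.0, 0.0]
ft_force: [0.6, 0.5, -1.3]
grip_width: 0.0235
grasp_force: 59.1
```

arm_command:
  slide:
    - [0,0,0.05]
    - [0,0,0.1]
    - [0,0,0.15]
    - [0,0,0.15]
    - [0,0,0.15]
  spin: [0,0,0,0,0]

```text
clock: 8.8
eef_pos: [0.6168, 0.1891, 0.1308]
tool_rot: [0.842, 0.539, -0.0, -0.0]
ft_force: [-0.2, 0.2, -1.4]
grip_width: 0.0239
grasp_force: 59.1
```

arm_command:
  slide:
    - [0,0,0.03]
    - [0,0,0.06]
    - [0,0,0.1]
    - [0,0,0.1]
    - [0,0,0.1]
  spin: [0,0,0,0,0]

```text
clock: 9.43
eef_pos: [0.6168, 0.1891, 0.13]
tool_rot: [0.842, 0.539, 0.0, -0.0]
ft_force: [-1.3, 0.1, 0.6]
grip_width: 0.0235
grasp_force: 59.1
```

arm_command:
  slide:
    - [0,0,0]
    - [0,0,0]
    - [0,0,0]
    - [0,0,0]
    - [0,0,0]
  spin: [0,0,0,0,0]
  jaw: 6

```text
clock: 10.05
eef_pos: [0.6168, 0.189, 0.1298]
tool_rot: [0.842, 0.539, 0.0, 0.0]
ft_force: [0.1, -0.1, 1.1]
grip_width: 0.0599
grasp_force: 0.0
```

arm_command:
  slide:
    - [0,0,-1]
    - [0,0,-2.5]
    - [0,0,-4]
    - [0,0,-5.5]
    - [0,0,-7]
  spin: [0,0,0,0,0]

```text
clock: 10.68
eef_pos: [0.617, 0.1891, 0.2013]
tool_rot: [0.842, 0.539, 0.0, 0.0]
ft_force: [-0.4, -0.0, -1.1]
grip_width: 0.0599
grasp_force: 0.0
```

```bash
cat > f.py <<'E'
from h import *
from scipy.optimize import least_squares
to(.6165,.189,.16)
for n in ['side','wrist']:
    p=snap(n,n+'4'); W=cloud(p)
    m=(np.hypot(W[...,0]-.6165,W[...,1]-.189)<.04)
    for nm,a,b in [('top',.116,.132),('knob',.138,.152)]:
        Q=W[m&(W[...,2]>a)&(W[...,2]<b)]
        if len(Q)<20: continue
        A=np.c_[Q[:,0]-.6165,Q[:,1]-.189,np.ones(len(Q))]
        s=least_squares(lambda c:A@c-Q[:,2],[0,0,Q[:,2].mean()],loss='soft_l1',f_scale=.001).x
        print(n,nm,len(Q),'plane',s.round(4),'mid',((np.percentile(Q,98,0)+np.percentile(Q,2,0))/2).round(4),'mean',Q.mean(0).round(4),'size',np.ptp(Q,0).round(3))
    for r in landmark_of(p,'lid_knob_top')[:2]: print(np.round(r['centre'],1),round(r['confidence'],2),at_z(p,r['centre'],.146).round(4))
a=cv2.imread('pics/side4.png')[60:200,210:350]; b=cv2.imread('pics/wrist4.png')
cv2.imwrite('pics/m4.png',np.hstack([cv2.resize(a,(400,400),interpolation=3),cv2.copyMakeBorder(cv2.resize(b,(400,300)),0,100,0,0,0)]))
E
python3 f.py
```

```text
t 10.68 pos [0.617  0.1891 0.2013] q [0.297 0.549 0.387 1.408 0.    2.3  ] F [-0.37 -0.03 -1.1 ] w 0.0599 tilt/yaw [ 6.5260e+01 -4.0000e-02  1.7996e+02]
slide cm [-0.03 -0.04  4.13]
side top 322 plane [-0.0174  0.0178  0.1235] mid [0.6164 0.1853 0.1232] mean [0.6155 0.1798 0.1231] size [0.068 0.064 0.016]
side knob 72 plane [0.0025 0.1014 0.1447] mid [0.6175 0.1877 0.1427] mean [0.6175 0.187  0.144 ] size [0.026 0.03  0.011]
[289.2 129.5] 0.55 [0.6186 0.1721 0.146 ]
wrist top 5762 plane [-0.0274 -0.0103  0.1242] mid [0.6183 0.1911 0.1236] mean [0.6192 0.1935 0.1241] size [0.068 0.068 0.016]
wrist knob 1261 plane [-0.0395 -0.0524  0.1461] mid [0.6189 0.1914 0.1436] mean [0.6191 0.1918 0.1456] size [0.025 0.025 0.01 ]
[282.4 237.1] 0.7 [0.619  0.1886 0.146 ]
```

View pics/m4.png

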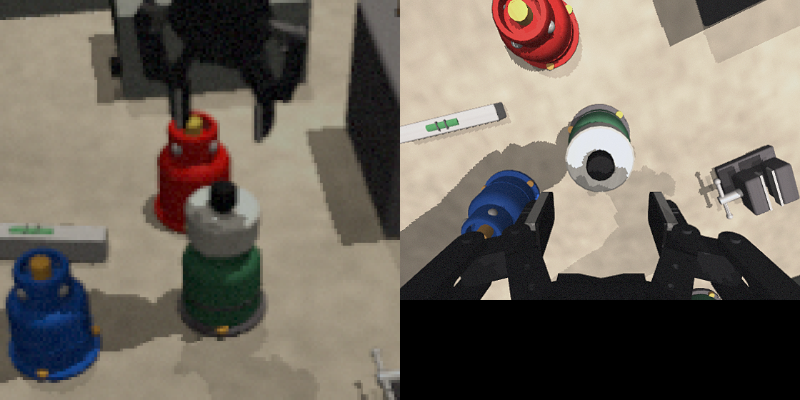

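The lid rests level on the green canister's catches (side crop px (222,215)), with its top at z ≈ 0.124, as it should be. Now I shut the fingers and come down on the knob.

arm_command:
  slide:
    - [0,0,0]
    - [0,0,0]
    - [0,0,0]
    - [0,0,0]
    - [0,0,0]
  spin: [0,0,0,0,0]
  jaw: 0

```text
clock: 11.5
eef_pos: [0.6168, 0.189, 0.1998]
tool_rot: [0.842, 0.539, -0.0, -0.0]
ft_force: [-0.2, -0.2, 0.7]
grip_width: -0.0003
grasp_force: 0.0
```

arm_command:
  slide:
    - [0,0,1.5]
    - [0,0,3]
    - [0,0,4.2]
    - [0,0,4.8]
    - [0,0,5.1]
  spin: [0,0,0,0,0]

```text
clock: 12.12
eef_pos: [0.6167, 0.189, 0.1482]
tool_rot: [0.842, 0.539, -0.0, -0.0]
ft_force: [0.9, -1.1, -0.3]
grip_width: 0.0001
grasp_force: 0.0
```

arm_command:
  slide:
    - [0,0,0]
    - [0,0,0.1]
    - [0,0,0.2]
    - [0,0,0.3]
    - [0,0,0.4]
  spin: [0,0,0,0,0]

```text
clock: 12.75
eef_pos: [0.6171, 0.1891, 0.1455]
tool_rot: [0.842, 0.539, 0.001, 0.0]
ft_force: [-0.1, -0.0, 3.9]
grip_width: -0.0003
grasp_force: 2.3
```

arm_command:
  slide:
    - [0,0,0.05]
    - [0,0,0.1]
    - [0,0,0.15]
    - [0,0,0.2]
    - [0,0,0.25]
  spin: [0,0,0,0,0]

```text
clock: 13.38
eef_pos: [0.6184, 0.1894, 0.1449]
tool_rot: [0.842, 0.539, 0.002, 0.001]
ft_force: [-0.0, -1.1, 9.7]
grip_width: -0.0001
grasp_force: 4.7
```

arm_command:
  slide:
    - [0,0,0.05]
    - [0,0,0.1]
    - [0,0,0.15]
    - [0,0,0.2]
    - [0,0,0.25]
  spin: [0,0,0,0,0]

```text
clock: 14.0
eef_pos: [0.6194, 0.1895, 0.1433]
tool_rot: [0.842, 0.539, 0.004, 0.001]
ft_force: [0.6, -0.5, 9.2]
grip_width: 0.0001
grasp_force: 4.8
```

arm_command:
  slide:
    - [-0.02,-0.05,0.05]
    - [-0.04,-0.1,0.1]
    - [-0.06,-0.15,0.15]
    - [-0.06,-0.15,0.2]
    - [-0.06,-0.15,0.25]
  spin: [0,0,0,0,0]

```text
clock: 14.62
eef_pos: [0.6147, 0.189, 0.1365]
tool_rot: [0.842, 0.539, -0.001, -0.0]
ft_force: [0.0, -1.0, 0.7]
grip_width: 0.0
grasp_force: 0.0
```

arm_command:
  slide:
    - [0,0,0.05]
    - [0,0,0.1]
    - [0,0,0.15]
    - [0,0,0.2]
    - [0,0,0.25]
  spin: [0,0,0,0,0]

```text
clock: 15.25
eef_pos: [0.6155, 0.1893, 0.1352]
tool_rot: [0.842, 0.539, 0.001, 0.0]
ft_force: [-0.0, 0.4, 2.2]
grip_width: -0.0003
grasp_force: 1.1
```

arm_command:
  slide:
    - [0,0,0.1]
    - [0,0,0.2]
    - [0,0,0.3]
    - [0,0,0.4]
    - [0,0,0.4]
  spin: [0,0,0,0,0]

```text
clock: 15.88
eef_pos: [0.6156, 0.1893, 0.1316]
tool_rot: [0.842, 0.539, 0.001, 0.0]
ft_force: [-0.5, 1.3, 6.6]
grip_width: -0.0001
grasp_force: 3.0
```

arm_command:
  slide:
    - [0,0,0.05]
    - [0,0,0.1]
    - [0,0,0.15]
    - [0,0,0.2]
    - [0,0,0.2]
  spin: [0,0,0,0,0]

```text
clock: 16.5
eef_pos: [0.6156, 0.1893, 0.1311]
tool_rot: [0.842, 0.539, 0.001, 0.0]
ft_force: [-2.7, -0.7, 11.4]
grip_width: -0.0002
grasp_force: 5.8
```

arm_command:
  slide:
    - [0,0,0.05]
    - [0,0,0.1]
    - [0,0,0.15]
    - [0,0,0.2]
    - [0,0,0.2]
  spin: [0,0,0,0,0]

```text
clock: 17.12
eef_pos: [0.6156, 0.1893, 0.131]
tool_rot: [0.842, 0.539, 0.002, 0.0]
ft_force: [-6.6, -1.9, 18.4]
grip_width: 0.0004
grasp_force: 9.5
```

arm_command:
  slide:
    - [0,0,0.05]
    - [0,0,0.1]
    - [0,0,0.1]
    - [0,0,0.1]
    - [0,0,0.1]
  spin: [0,0,0,0,0]

```text
clock: 17.75
eef_pos: [0.6156, 0.1893, 0.131]
tool_rot: [0.842, 0.539, 0.002, 0.001]
ft_force: [-8.2, -1.3, 21.9]
grip_width: -0.0
grasp_force: 11.4
```

```bash
cat > g.py <<'E'
from h import *
from scipy.optimize import least_squares
to(.6165,.189,.131)
for n in ['side','wrist','top']:
    p=snap(n,n+'5'); W=cloud(p)
    m=(np.hypot(W[...,0]-.6165,W[...,1]-.189)<.036); hsv=cv2.cvtColor(p['pixels'],cv2.COLOR_RGB2HSV)
    Q=W[m&(W[...,2]>.103)&(W[...,2]<.115)&(hsv[...,2]>90)&(hsv[...,1]<60)]
    if len(Q)<20: continue
    A=np.c_[Q[:,0]-.6165,Q[:,1]-.189,np.ones(len(Q))]
    s=least_squares(lambda c:A@c-Q[:,2],[0,0,Q[:,2].mean()],loss='soft_l1',f_scale=.001).x
    print(n,len(Q),'plane',s.round(4),'median',np.median(Q[:,2]).round(4))
a=cv2.imread('pics/side5.png')[60:200,210:350]; b=cv2.imread('pics/wrist5.png')
cv2.imwrite('pics/m5.png',np.hstack([cv2.resize(a,(400,400),interpolation=3),cv2.copyMakeBorder(cv2.resize(b,(400,300)),0,100,0,0,0)]))
E
python3 g.py
```

```text
t 17.75 pos [0.6156 0.1893 0.131 ] q [0.298 0.577 0.249 1.239 0.    2.301] F [-8.18 -1.31 21.92] w -0.0 tilt/yaw [ 65.26  -0.18 179.8 ]
slide cm [0.01 0.09 0.  ]
side 146 plane [0.0026 0.0183 0.109 ] median 0.1091
wrist 7783 plane [-0.0039 -0.0064  0.1098] median 0.1097
top 88 plane [-0.0042  0.0019  0.1098] median 0.1098
```

View pics/m5.png

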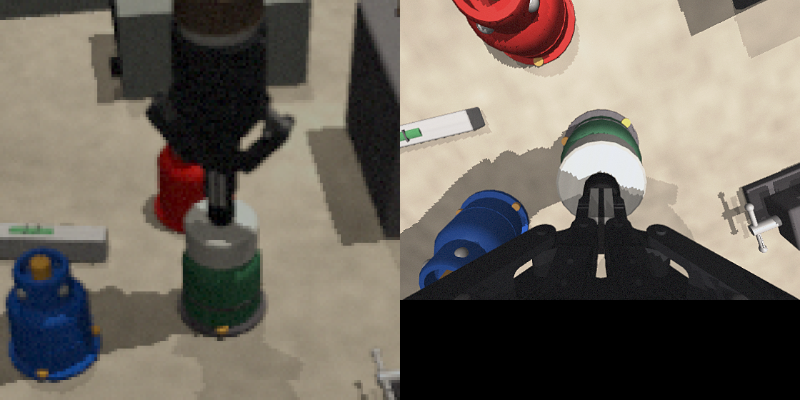

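The lid is fully down and level: its top is at z 0.109–0.110 and it stops rigidly. I ease off some of the side load before handing in.

arm_command:
  slide:
    - [-0.02,-0.05,0]
    - [-0.04,-0.1,0]
    - [-0.06,-0.15,0]
    - [-0.06,-0.15,0]
    - [-0.06,-0.15,0]
  spin: [0,0,0,0,0]

```text
clock: 18.52
eef_pos: [0.6156, 0.1893, 0.131]
tool_rot: [0.842, 0.539, 0.003, 0.001]
ft_force: [-3.0, -1.0, 19.3]
grip_width: -0.0004
grasp_force: 10.2
```

```bash
python3 -c "
from h import *
to(.6165,.189,.131); print(job_done())"
```

```text
t 18.52 pos [0.6156 0.1893 0.131 ] q [ 2.990e-01  5.740e-01  2.450e-01  1.234e+00 -1.000e-03  2.302e+00] F [-2.96 -0.98 19.33] w -0.0004 tilt/yaw [ 65.24  -0.25 179.65]
slide cm [0.01 0.1  0.  ]
the job is handed in; nothing more can be done
None
```

The lid was set on the open green canister's catches and released, then snapped on and pressed fully down; I handed the job in at 18.5 s with the shut fingers still pushing on the knob at about 19 N.

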